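Stand washed blotting cassettes in the dryer and start it

ROBOT

A 6-joint arm with a two-finger parallel gripper is mounted at the origin on the work surface. World frame = base frame: x ahead of the robot, y to its left, z up, the work surface at z = 0. Lengths are in m, angles in rad, forces in N, time in s.
With the tool pointing down it reaches from about 0.25 to 0.775 m from the base axis. Payload 4 kg.
Tool frame: the origin (TCP) lies midway between the tips of the shut fingers; the grasp point (between the pads) lies 19 mm behind it; z points along the fingers, y is the line along which they close (so a half turn about z gives the same grasp; the last joint's range is limited). The gripper opens to 85 mm and grips with 20 to 120 N. Pads are 22 mm wide; open, the fingers measure 114 mm over their backs; the gripper's body (76 mm by 85 mm) begins 54 mm behind the grasp point. The pads swing forward as they close: fully open they stand 13 mm farther back than shut.
Start: joints at [1.141, 0.087, 1.371, -0, 1.684, -0.103], TCP at [0.177, 0.521, 0.231] pointing down, gripper open.
Joint ranges: [-3.1, 3.1], [-0.76, 2.03], [0.27, 2.55], [-1.08, 4.22], [0.17, 2.65], [-2.57, 2.57]. Speed limits (rad/s): [2.79, 2.79, 3.14, 3.14, 3.14, 3.14].

INTERFACE

Orientations are given as a unit quaternion [x, y, z, w].
In Python, from bench import ctrl gives the robot as it stands. The module is installed in compiled form; this text tells all that it offers. Calls block until the motion is done:
- ctrl.move_ptp(position, orientation): joint-space move of the TCP to a pose.
- ctrl.line_to(position, rotation=None, vel=0.15): straight line of the TCP; rotation=None keeps the orientation; vel is the mean speed in m/s.
- ctrl.move_j(angles): joint-space move.
- ctrl.let_go() and ctrl.close(): open the fingers fully, or close them until they stop; the grip force is fixed at half the most.
- ctrl.hold(seconds).
- ctrl.solve_ik(position, orientation): joint angles nearest the present ones, or None.
- ctrl.grab_frame(name): name is "scene" or "top" or "wrist"; returns a dict with "color" (420x560x3 uint8, red, green, blue), "range_z" (420x560 float32, m along the optical axis (not along the pixel's ray), 0 where there is no reading), "camera_matrix" (3x3 intrinsics, pixels), "R" (3x3) and "t" (3): a world point X has camera coordinates R X + t; the wrist camera has in their place "hand_eye" (4x4, takes a point from camera to tool coordinates, whose origin is the TCP and whose axes are the flange's). Camera axes: x right, y down, z forward; pixel columns grow to the right and rows downward; lengths in m; the calibration is good to about 2 mm. A picture is of the moment at which its call begins: read the wrist's pose just before it.
A pose or a line that the arm cannot do raises ctrl.PlanningError and nothing moves.
- ctrl.sign_off(): hands the job in; it is judged then, once.
Readings, each from a call of its own:
- ctrl.current_clock(): time.
- ctrl.current_qpos(): joint angles.
- ctrl.current_qd(): joint speeds.
- ctrl.current_joint_efforts(): joint torques, N m.
- ctrl.current_eef_pos(): TCP position.
- ctrl.current_orientation(): TCP orientation.
- ctrl.current_contact_force(): force on the tool from outside, world axes, zero at the start.
- ctrl.current_moment(): the same for the moment, N m.
- ctrl.current_grip_width(): finger opening in m.
- ctrl.current_grasp_force(): force on a finger pad.
Only numpy, scipy, OpenCV 4.12 (cv2) and the standard library are available. Lean on these libraries where they do the work, as an engineer would, in place of code of your own. Each camera call takes 0.05 s, during which the arm holds its last target. There are 200 camera calls.

TASK

Stand every washed blotting cassette that lies on the drain mat on a short end in the slotted rack of the drying unit, one to a slot. Once they all stand there, slide the splash cover right back off the start button, press the button fully down and let it up again, then slide the cover fully shut. Leave the other things on the bench where they are.

Things in the scene. Friction and masses are not known exactly. Their poses are not given: they have to be found in the camera images.
- cassette1: Washed blotting cassette, a flat light-grey plastic grid frame 100 x 60 x 14 mm, 70 to 120 g, same as the others; it may be absent. Origin at its middle; x along its 100 mm length, y along its 60 mm width, z through its 14 mm thickness. It starts lying flat on the drain mat; either face and either end may face up.
- cassette2: Washed blotting cassette, a flat light-grey plastic grid frame 100 x 60 x 14 mm, 70 to 120 g, same as the others; it may be absent. Origin at its middle; x along its 100 mm length, y along its 60 mm width, z through its 14 mm thickness. It starts lying flat on the drain mat; either face and either end may face up.
- cassette3: Washed blotting cassette, a flat light-grey plastic grid frame 100 x 60 x 14 mm, 70 to 120 g, same as the others; it may be absent. Origin at its middle; x along its 100 mm length, y along its 60 mm width, z through its 14 mm thickness. It starts lying flat on the drain mat; either face and either end may face up.
- cassette4: Washed blotting cassette, a flat light-grey plastic grid frame 100 x 60 x 14 mm, 70 to 120 g, same as the others; it may be absent. Origin at its middle; x along its 100 mm length, y along its 60 mm width, z through its 14 mm thickness. It starts lying flat on the drain mat; either face and either end may face up.
- cassette5: Washed blotting cassette, a flat light-grey plastic grid frame 100 x 60 x 14 mm, 70 to 120 g, same as the others; it may be absent. Origin at its middle; x along its 100 mm length, y along its 60 mm width, z through its 14 mm thickness. It starts lying flat on the drain mat; either face and either end may face up.
- mat: Dark grey drain mat 310 (x) x 450 (y) x 3 mm, fixed, flat on the bench. Origin at the middle of its underside.
- dryer: Drying unit, fixed: a white fan base 270 (x) x 220 (y) mm, its flat top 55 mm above the bench, with a control panel on the front part (-x, towards the robot) of the top and a slotted rack on the rear part (+x). Origin at the middle of its underside; y along the row of slots, x from the front to the rear, z up.
- rack (a point): Middle of the slotted rack's floor, 55 mm above the bench; axes as the dryer's. Six slots in a row along y, middles at -80, -48, -16, 16, 48, 80 mm, each 20 mm wide between upright 12 mm thick coated hoops 56 mm tall and 56 mm wide (x). A cassette stands in a slot with its thickness along y and width along x, its middle 50 mm above this point. Side rails, 46 mm tall, at x = -40 and 40 mm.
- cover (a joint): Sliding splash cover over the start button: 0 = fully shut, over the button; 0.070 m = fully open, slid towards the dryer's +y side. A grey plate 86 (x) x 60 (y) mm, its top 16 mm above the dryer's top, on two 12 mm tall rails along y that stand 74 mm apart; it slides with about 1.5 N and stays where it is left.
- cover_grip (a point): Middle of the upright grip ridge on the cover: 10 mm thick (y), 40 mm wide (x), 20 mm tall, from 71 to 91 mm above the bench; moves with the cover.
- start_button (a joint): Start button: 0 = up, 0.005 m = fully down. Springs back; it takes 2 N to start it moving and 5 N to hold it fully down.
- button_top (a point): Middle of the top of the start button, a white round cap 24 mm across, 8 mm proud of the dryer's top, in a 32 mm bezel 3 mm tall; under the shut cover, 82 mm to the -x side of the dryer's middle and 35 mm to its -y side. With the cover fully open its near edge is 40 mm from the button's middle.
- beaker: Bystander, to be left alone: glass beaker, 68 mm across, 85 mm tall. Origin at the middle of its underside.
- petri_dish: Bystander, to be left alone: shut plastic culture dish 90 mm across, 16 mm tall, lying on the mat. Origin at the middle of its underside.
- wash_bottle: Bystander, to be left alone: white wash bottle, 68 mm across, 190 mm tall. Origin at the middle of its underside.
- tube_rack: Bystander, to be left alone: low white tube rack 60 x 160 x 38 mm. Origin at the middle of its underside.
- marker: Bystander, to be left alone: marker pen 125 mm long, 12 mm thick, lying. Origin at the middle of its underside.
- forceps: Bystander, to be left alone: steel forceps 130 mm long, 8 mm thick, lying. Origin at the middle of its underside.
- timer: Bystander, to be left alone: small white bench timer 60 x 65 x 18 mm. Origin at the middle of its underside.
There are look-alikes about, which are no part of the job. Leave any green or yellow look-alike of the cassette2 alone.

How it is judged:
On the way, in this order (a step that is already met when the one before it is completed fails the run):
1. all cassettes stand on a short end in the slots of the rack ((angle between cassette1's own x axis and vertical below 0.35 rad or angle between cassette1's own x axis and vertical above 2.79 rad) and z of cassette1 in the frame of rack between 0.04 and 0.058 m and y of cassette1 in the frame of rack between -0.095 and 0.095 m and x of cassette1 in the frame of rack between -0.025 and 0.025 m and (angle between cassette2's own x axis and vertical below 0.35 rad or angle between cassette2's own x axis and vertical above 2.79 rad) and z of cassette2 in the frame of rack between 0.04 and 0.058 m and y of cassette2 in the frame of rack between -0.095 and 0.095 m and x of cassette2 in the frame of rack between -0.025 and 0.025 m and (angle between cassette3's own x axis and vertical below 0.35 rad or angle between cassette3's own x axis and vertical above 2.79 rad) and z of cassette3 in the frame of rack between 0.04 and 0.058 m and y of cassette3 in the frame of rack between -0.095 and 0.095 m and x of cassette3 in the frame of rack between -0.025 and 0.025 m and (angle between cassette4's own x axis and vertical below 0.35 rad or angle between cassette4's own x axis and vertical above 2.79 rad) and z of cassette4 in the frame of rack between 0.04 and 0.058 m and y of cassette4 in the frame of rack between -0.095 and 0.095 m and x of cassette4 in the frame of rack between -0.025 and 0.025 m and (angle between cassette5's own x axis and vertical below 0.35 rad or angle between cassette5's own x axis and vertical above 2.79 rad) and z of cassette5 in the frame of rack between 0.04 and 0.058 m and y of cassette5 in the frame of rack between -0.095 and 0.095 m and x of cassette5 in the frame of rack between -0.025 and 0.025 m), for 0.2 s.
2. the start button is pressed fully down with the cover open (value of joint start_button above 0.004 m and value of joint cover above 0.045 m), for 0.05 s.
At the end, for the whole second after the job is handed in: Every cassette present stands on a short end in a slot of the rack (its length within 0.35 rad of vertical, its middle 40 to 58 mm above the rack floor, within 95 mm of the rack's middle along the row and 25 mm across it), at rest; the cover is shut to within 4 mm; the button is up (all of step 1 and linear speed of each of cassette1, cassette2, cassette3, cassette4, cassette5 below 0.02 m/s and value of joint cover below 0.004 m and value of joint start_button below 0.0015 m); the robot touches nothing.
It fails at once if a bystander is shifted by more than 3 cm (distance of any of beaker, petri_dish, wash_bottle, tube_rack, marker, forceps, timer from where it was at the start of the episode above 0.03 m).
Of cassette1, cassette2, cassette3, cassette4, cassette5 only 3 to 5 are there at a start; the rules pass over those that are not, and their reading is None.
At some moment in a run one of cassette1, cassette2, cassette3, cassette4, cassette5 may be knocked a few centimetres aside while the robot is not near it.
Once in a run the grip may slacken for a moment while it holds something.
It also fails if it takes over 210 s, if anything falls off the work surface, if the arm or the gripper's body presses on something with over 40 N, if the wrist force passes 120 N, or if a joint passes its speed limit or range.

## Working session

There is one attempt and no reset: what is moved stays moved. The work goes in short steps, each a Python script; the robot and the scene stay as the last script left them, time stands still between calls to the robot, and variables do not carry over. Pictures are saved under pics/ and viewed, at most 14 in all, crops included, and the job is handed in when it is done.

```bash
mkdir -p pics; ls; python3 - <<'E'
from bench import ctrl
import cv2,numpy as np
for n in("top","scene"):
    f=ctrl.grab_frame(n); cv2.imwrite(f"pics/{n}0.png",f["color"][:,:,::-1]); np.savez(f"{n}0.npz",**f)
    print(n,f["camera_matrix"].round(1).tolist(),(-f["R"].T@f["t"]).round(3),f["R"].round(2).tolist())
f=ctrl.grab_frame("wrist");print(f["hand_eye"].round(4).tolist(),f["camera_matrix"].round(1).tolist());print(ctrl.current_orientation())
E
```

```text
pics
top [[502.7, 0.0, 286.5], [0.0, 502.7, 206.2], [0.0, 0.0, 1.0]] [ 0.372 -0.05   1.332] [[0.03, -1.0, 0.01], [-0.99, -0.03, -0.12], [0.12, -0.01, -0.99]]
scene [[395.2, 0.0, 280.4], [0.0, 395.2, 210.9], [0.0, 0.0, 1.0]] [1.246 0.337 1.01 ] [[-0.5, 0.87, 0.01], [0.65, 0.38, -0.66], [-0.58, -0.32, -0.75]]
[[-0.0002, -0.9603, -0.2791, 0.0708], [1.0, -0.0005, 0.0009, -0.0], [-0.001, -0.2791, 0.9603, -0.1424], [0.0, 0.0, 0.0, 1.0]] [[361.6, 0.0, 275.3], [0.0, 361.6, 212.2], [0.0, 0.0, 1.0]]
[ 1.62651880e-01  9.86683122e-01 -8.53493069e-04 -2.32636262e-04]
```

View pics/top0.png

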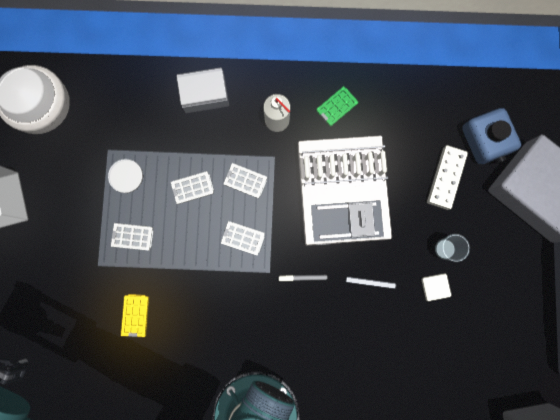

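View pics/scene0.png

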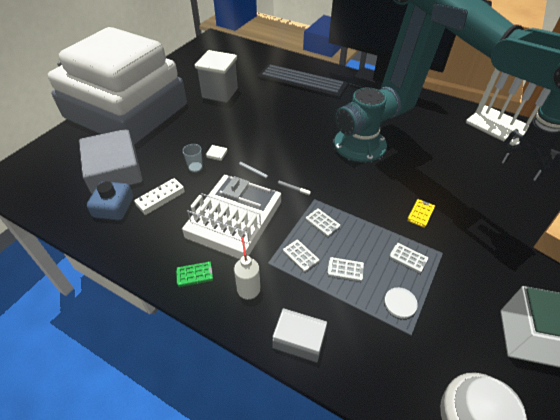

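The top view shows four cassettes on the mat at about (132,237), (192,187), (245,180) and (243,238). The dish is at (125,176). The dryer is centred near (345,190), with its rack at the top and the shut cover at (361,219). The yellow (135,316) and green (337,105) pieces are the look-alikes. The scene view agrees with this.

```bash
cat > h.py <<'E'
import numpy as np, cv2
from scipy.spatial.transform import Rotation as Rn
def ray(f,uv,z,wR=None,wt=None):
    "pixels -> world points on plane z; f with R,t (world->cam)"
    uv=np.atleast_2d(uv).astype(float); K=f["camera_matrix"]; R=f["R"];t=f["t"]
    d=np.c_[(uv-K[[0,1],[2,2]])/K[0,0],np.ones(len(uv))]@R; c=-R.T@t
    return c+d*((z-c[2])/d[:,2])[:,None]
def proj(f,X):
    p=np.atleast_2d(X)@f["R"].T+f["t"]; return p[:,:2]/p[:,2:]*f["camera_matrix"][0,0]+f["camera_matrix"][[0,1],[2,2]]
def wrist(ctrl):
    p=np.array(ctrl.current_eef_pos());Q=Rn.from_quat(ctrl.current_orientation()).as_matrix()
    f=ctrl.grab_frame("wrist");T=np.eye(4);T[:3,:3]=Q;T[:3,3]=p;M=np.linalg.inv(T@f["hand_eye"])
    f["R"]=M[:3,:3];f["t"]=M[:3,3];return f
def white(f,th=140,sat=40):
    c=f["color"].astype(int);return ((c.min(2)>th)&(c.max(2)-c.min(2)<sat)).astype(np.uint8)*255
def cassettes(f,th=140,z=.017):
    "centres (x,y) and yaw of long axis of all 100x60 light blobs"
    m=cv2.morphologyEx(white(f,th),cv2.MORPH_CLOSE,np.ones((5,5)));out=[]
    for c in cv2.findContours(m,cv2.RETR_EXTERNAL,cv2.CHAIN_APPROX_NONE)[0]:
        if len(c)<40: continue
        P=ray(f,c[:,0],z)[:,:2]*1000
        (x,y),(w,h),a=cv2.minAreaRect(P.astype(np.float32))
        L,W=max(w,h),min(w,h); yaw=a if w>=h else a+90
        if 75<L<125 and 40<W<80: out.append((x/1000,y/1000,(yaw+90)%180-90,L,W))
    return out
E
python3 - <<'E'
from h import *
f=dict(np.load("top0.npz"))
for c in cassettes(f):print(np.round(c,3),proj(f,[c[0],c[1],.017]).round())
m=white(f,140)
n,l,s,_=cv2.connectedComponentsWithStats(cv2.morphologyEx(m,cv2.MORPH_CLOSE,np.ones((9,9))))
i=l[160,310] or l[235,380]
c=max(cv2.findContours((l==l[135+5,340]).astype(np.uint8),0,1)[0],key=len)
for z in(.055,):
  P=ray(f,c[:,0],z)[:,:2]*1000; print(z,cv2.minAreaRect(P.astype(np.float32)), s[l[140,340]])
print(ray(f,[[125,176]],.02),ray(f,[[279,100]],.19))
# depth check at mat & dryer top
for u,v in((220,215),(310,225),(345,145)):
  print(f["range_z"][v,u],ray(f,[[u,v]],.003),np.linalg.norm(0),(f["R"]@ray(f,[[u,v]],.055)[0]+f["t"])[2])
cv2.imwrite("pics/crop0.png",cv2.resize(f["color"][125:255,290:400,::-1],None,fx=5,fy=4.6,interpolation=cv2.INTER_CUBIC))
E
```

```text
[  0.444   0.338  86.033 106.003  63.568] [[132. 236.]]
[4.49000e-01 4.90000e-02 7.35720e+01 1.06164e+02 6.67160e+01] [[243. 238.]]
[  0.579   0.189 -71.833 105.831  64.647] [[192. 187.]]
[6.02000e-01 4.80000e-02 7.01860e+01 1.06559e+02 6.55630e+01] [[245. 180.]]
0.055 ((580.158447265625, -211.37420654296875), (272.3945007324219, 223.7630157470703), 5.693741798400879) [ 298  136   94  109 8894]
[[0.60252624 0.36555749 0.02      ]] [[ 0.76539797 -0.0360229   0.19      ]]
1.3328602 [[0.50873342 0.11276066 0.003     ]] 0.0 1.2816843368943598
1.2822167 [[ 0.48953626 -0.12676857  0.003     ]] 0.0 1.2815848943845145
1.3090949 [[ 0.70982189 -0.21637394  0.003     ]] 0.0 1.308551226523052
```

View pics/crop0.png

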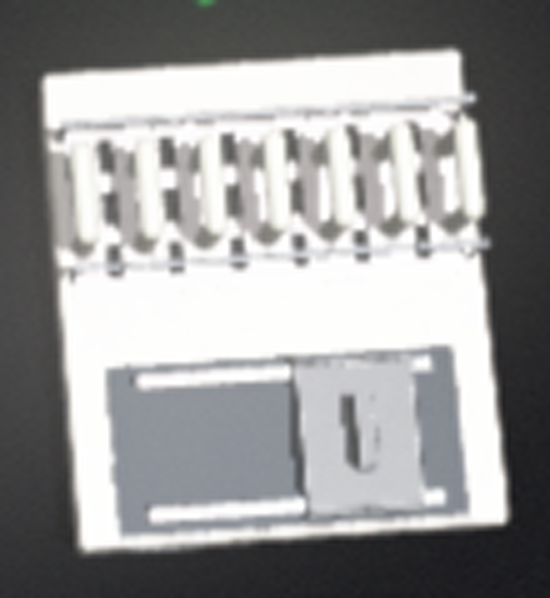

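The crop shows seven hoops and six slots, with the dryer yawed about 5.7°. The cover is shut on the -y side with its ridge near crop (360,430). Next I'll check IK for tilted pick and place poses, then take a wrist view over the rack.

```bash
cat >> h.py <<'E'
Z=np.array([0,0,1.])
def ctool(phi,flip):
    "tool axes in cassette frame (x=held end, z up when lying)"
    a=np.array([-np.sin(phi),0,-np.cos(phi)]); y=np.array([0,flip,0.]); return np.c_[np.cross(y,a),y,a]
def lying(yaw): return Rn.from_euler('z',yaw).as_matrix()
def standing(ry,s): 
    z=s*ry; return np.c_[Z,np.cross(z,Z),z]
q=lambda M:Rn.from_matrix(M).as_quat()
E
python3 - <<'E'
from bench import ctrl
from h import *
C=[(.444,.338,86),(.449,.049,73.6),(.579,.189,-71.8),(.602,.048,70.2)]
th=np.radians(5.7);ry=np.array([-np.sin(th),np.cos(th),0]);rx=np.array([np.cos(th),np.sin(th),0])
rack=np.array([.58,-.211,.055])+.065*rx
xt=.025
for ph in(30,40,45,50,60):
  for fl in(1,-1):
    T=ctool(np.radians(ph),fl)
    pk=[]
    for x,y,w in C:
      for e in(0,180):
        Rc=lying(np.radians(w+e)); p=np.array([x,y,.012])+Rc[:,0]*xt
        pk.append(int(all(ctrl.solve_ik(p+dz*Z,q(Rc@T)) is not None for dz in(0,.1))))
    pl=[]
    for s in(1,-1):
      Rs=standing(ry,s)
      for sl in(-80,-16,48):
        p=rack+ry*sl/1000+Z*(.05+xt)
        pl.append(int(all(ctrl.solve_ik(p+dz*Z,q(Rs@T)) is not None for dz in(0,.12))))
    print(ph,fl,pk,pl)
ctrl.move_ptp([.6,-.16,.3],q(np.c_[-rx,ry,-Z]))
f=wrist(ctrl);np.savez("w1.npz",**f);cv2.imwrite("pics/w1.png",f["color"][:,:,::-1]);print(ctrl.current_clock())
E
```

```text
30 1 [1, 1, 1, 1, 1, 0, 0, 1] [0, 0, 1, 0, 0, 0]
30 -1 [1, 0, 1, 0, 0, 1, 1, 0] [0, 0, 0, 1, 1, 1]
40 1 [1, 1, 1, 1, 1, 0, 1, 1] [1, 1, 1, 0, 0, 0]
40 -1 [1, 0, 1, 0, 0, 1, 1, 0] [0, 0, 0, 1, 1, 1]
45 1 [1, 1, 1, 1, 1, 0, 1, 1] [1, 1, 1, 0, 0, 0]
45 -1 [1, 0, 1, 0, 0, 1, 1, 0] [0, 0, 0, 1, 1, 1]
50 1 [1, 1, 1, 1, 1, 0, 1, 1] [1, 1, 1, 0, 0, 0]
50 -1 [1, 0, 1, 0, 0, 1, 1, 0] [0, 0, 0, 1, 1, 1]
60 1 [1, 1, 1, 1, 1, 0, 1, 1] [1, 1, 1, 0, 0, 0]
60 -1 [1, 0, 1, 1, 1, 1, 1, 0] [0, 0, 0, 1, 1, 1]
3.0333
```

View pics/w1.png

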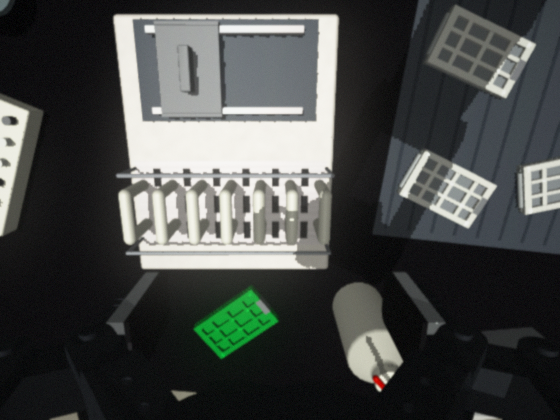

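The wrist view shows the hoops at u≈128…324, v≈190–243 and the cover ridge at (184,67), with the rack empty. I'll get the rack pose from the depth at hoop height, and the ridge the same way.

```bash
cat >> h.py <<'E'
def cloud(f):
    d=f["range_z"];v,u=np.nonzero(d>0);K=f["camera_matrix"];dd=d[v,u]
    X=np.c_[(u-K[0,2])/K[0,0]*dd,(v-K[1,2])/K[0,0]*dd,dd];return (X-f["t"])@f["R"],u,v
E
python3 - <<'E'
from h import *
f=dict(np.load("w1.npz"));P,u,v=cloud(f)
box=(u<350)&(u>100)&(v<275)
T=P[box&(P[:,2]>.045)&(P[:,2]<.062)]
print("top z",np.median(T[:,2]),cv2.minAreaRect((P[box&(P[:,2]>.047)][:,:2]*1000).astype(np.float32)))
th=np.radians(5.7)
H=P[box&(v>150)&(P[:,2]>.1085)]
def fr(X,th): 
    c,s=np.cos(th),np.sin(th); D=X[:,:2]-[.58,-.211]; return np.c_[D@[c,s],D@[-s,c]]*1000
h=fr(H,th);print(len(h),H[:,2].max(),np.histogram(h[:,1],np.arange(-130,131,4))[0])
cs=np.arange(-96,97,32)
for c in cs:
    k=h[abs(h[:,1]-c)<14]
    if len(k)>10: print(c,np.percentile(k,[3,50,97],axis=0).round(1).T.tolist(),len(k), np.polyfit(k[:,0],k[:,1],1).round(3))
r=fr(P[box&(v>150)&(P[:,2]>.085)&(P[:,2]<.104)],th);hh=np.histogram(r[:,0],np.arange(-20,141,4));print(hh[0])
G=P[box&(v<130)&(P[:,2]>.0855)];g=fr(G,th);print("ridge",np.percentile(g,[2,50,98],axis=0).round(1),len(g),G[:,2].max())
E
```

```text
top z 0.05509805819641133 ((582.3291015625, -208.98776245117188), (267.6603698730469, 220.38905334472656), 5.7490010261535645)
3409 0.31944156754449704 [  0   0   0   0   0   0   0  14 181 226  47   0   0   0   0  20 184 225
  33   0   0   0   0  31 192 225  42   0   0   0   0  36 212 250  48   0
   0   0   0  32 204 211  34   0   0   0   0  35 219 204  22   0   0   0
   0  43 228 190  21   0   0   0   0   0   0]
-96 [[33.6, 56.9, 81.5], [-98.0, -93.2, -89.0]] 468 [ 1.000e-03 -9.344e+01]
-64 [[33.4, 56.9, 81.3], [-66.3, -61.6, -57.4]] 462 [ 2.000e-03 -6.179e+01]
-32 [[33.3, 56.9, 81.0], [-34.5, -29.6, -25.3]] 490 [-6.0000e-03 -2.9397e+01]
0 [[14.5, 52.8, 81.3], [-2.5, 2.3, 6.7]] 546 [-0.025  3.568]
32 [[33.1, 56.1, 81.2], [29.5, 34.1, 38.2]] 481 [5.0000e-03 3.3684e+01]
64 [[33.2, 56.4, 81.4], [61.2, 65.8, 70.2]] 480 [1.0000e-03 6.5715e+01]
96 [[33.3, 55.9, 81.1], [93.3, 97.6, 102.2]] 482 [1.0000e-03 9.7542e+01]
[  0   0   0   0   0   0   0   0  82 805   0   0 284 129  51   3   1   2
   1   3   1   3   1  51 118  35   0   0 198 649   0   0   0   0   0   0
   0   0   0   0]
ridge [[-98.  -37.8]
 [-79.4 -32.6]
 [-60.4 -28.2]] 554 0.09266874605621174
```

```bash
cat > job.py <<'E'
from bench import ctrl
from h import *
th=np.radians(5.72);rx=np.array([np.cos(th),np.sin(th),0]);ry=np.array([-np.sin(th),np.cos(th),0])
rack=np.array([.58,-.211,.055])+.0572*rx+.0022*ry
dry=np.array([.5824,-.2089,0])
TT=ctool(np.radians(45),1);XT,HT=.025,.0093
F=lambda:np.array(ctrl.current_contact_force())
def fg(f): return (f["range_z"]>0)&(f["range_z"]<.25)
def find():
    return [c for c in cassettes(ctrl.grab_frame("top")) if c[1]>-.03 and .35<c[0]<.69]
def pick(x,y,yaw):
    "yaw deg; picks the end giving the shorter joint travel; returns foreground mask"
    best=None; qp=np.array(ctrl.solve_ik(rack+Z*.28,q(standing(ry,1)@TT)) or ctrl.current_qpos())
    for e in(0,180):
        Rc=lying(np.radians(yaw+e));p=np.array([x,y,HT])+Rc[:,0]*XT
        js=[ctrl.solve_ik(p+d*Z,q(Rc@TT)) for d in(0,.08,.2)]
        if any(j is None for j in js): continue
        d=abs(np.array(js[1])-qp).max()
        if best is None or d<best[0]: best=(d,Rc,p)
    d,Rc,p=best;print("pick",p.round(3),"end",Rc[:2,0].round(2),"travel",round(d,2))
    ctrl.let_go();ctrl.move_ptp(p+.08*Z,q(Rc@TT));f0=F()
    ctrl.line_to(p+.02*Z,vel=.12);ctrl.line_to(p,vel=.04);print("dF",(F()-f0).round(1))
    ctrl.close();print("width",round(ctrl.current_grip_width(),4),"grip",round(ctrl.current_grasp_force(),1),"dF",(F()-f0).round(1))
    ctrl.line_to(p+.2*Z,vel=.15)
    return fg(wrist(ctrl))
def place(slot,m1,off=0.):
    Rs=standing(ry,1);p=rack+ry*(slot/1000+off)+Z*(.05+XT+.001)+Rs[:,2]*(HT-.010)
    R=q(Rs@TT);ctrl.move_ptp(p+.16*Z,R);ctrl.hold(.2)
    f=wrist(ctrl);m2=fg(f);print("held IoU",round((m1&m2).sum()/(m1|m2).sum(),3),"width",round(ctrl.current_grip_width(),4))
    cv2.imwrite(f"pics/held{slot}.png",f["color"][:,:,::-1])
    if ctrl.current_grip_width()<.05 or (m1&m2).sum()/(m1|m2).sum()<.93: print("SLIPPED?");return False
    f0=F();ctrl.line_to(p+.06*Z,vel=.12)
    for d in(.05,.04,.03,.02,.01,.004,0):
        ctrl.line_to(p+d*Z,vel=.05);df=F()-f0
        if abs(df).max()>10: print("contact at",d,df.round(1)); 
        if abs(df).max()>25: return False
    print("insert dF",(F()-f0).round(1))
    release(Rs@TT);return True
def release(R):
    ctrl.let_go();a=np.array(ctrl.current_eef_pos())
    ctrl.line_to(a-R[:,2]*.06,vel=.1);ctrl.line_to(a-R[:,2]*.06+.12*Z,vel=.2)
E
python3 - <<'E'
from job import *
c=max(find(),key=lambda c:c[0]);print(np.round(c,3))
m=pick(*c[:3]);print(m.sum());print(place(-80,m),ctrl.current_clock())
f=wrist(ctrl);cv2.imwrite("pics/after1.png",f["color"][:,:,::-1])
E
```

```text
[  0.58    0.188 -71.257 108.356  66.246]Traceback (most recent call last):
  File "<stdin>", line 3, in <module>
  File "job.py", line 13, in pick
    best=None; qp=np.array(ctrl.solve_ik(rack+Z*.28,q(standing(ry,1)@TT)) or ctrl.current_qpos())
                           ^^^^^^^^^^^^^^^^^^^^^^^^^^^^^^^^^^^^^^^^^^^^^^^^^^^^^^^^^^^^^^^^^^^^^
ValueError: The truth value of an array with more than one element is ambiguous. Use a.any() or a.all()
```

```bash
python3 - <<'E'
s=open("job.py").read()
s=s.replace("qp=np.array(ctrl.solve_ik(rack+Z*.28,q(standing(ry,1)@TT)) or ctrl.current_qpos())","qp=np.array(ctrl.solve_ik(rack+Z*.2,q(standing(ry,1)@TT)))")
open("job.py","w").write(s)
E
python3 - <<'E'
from job import *
f=dict(np.load("w1.npz"))
for c in cassettes(f,90):print(np.round(c,3))
m=pick(.602,.048,70.2);print(m.sum());print(place(-80,m),ctrl.current_clock())
f=wrist(ctrl);cv2.imwrite("pics/after1.png",f["color"][:,:,::-1])
E
```

```text
[6.03000e-01 4.80000e-02 7.03430e+01 1.07964e+02 6.25810e+01]
[4.51000e-01 5.10000e-02 7.37610e+01 1.01175e+02 6.19860e+01]
pick [0.594 0.024 0.009] end [-0.34 -0.94] travel 1.57
dF [-0.3 -1.4 -0.4]
width 0.0579 grip 64.2 dF [-0.3 -3.6  2.6]
76610
held IoU 0.863 width 0.0579
SLIPPED?
False 9.625
```

View pics/held-80.png

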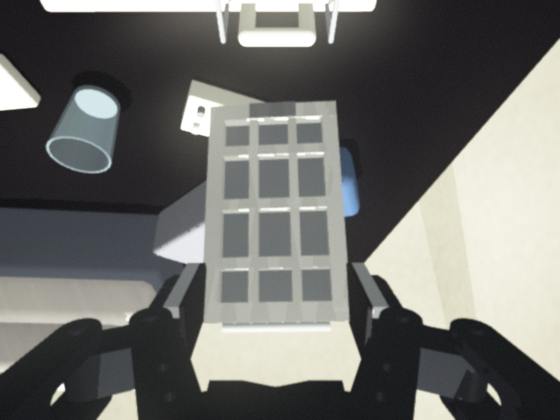

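The image shows the cassette held squarely, spanning about (205–345, 100–325), so the IoU alarm came from background. I'll replace that check with a depth measurement of the held cassette in its expected frame.

```bash
python3 - <<'E'
s=open("job.py").read()
a=s.index("    f=wrist(ctrl);m2=fg(f)");b=s.index("    f0=F();ctrl.line_to(p+.06*Z,vel=.12)")
s=s[:a]+'''    g=held(Rs);w=ctrl.current_grip_width();print("held",g,"width",round(w,4))
    if w<.05 or g is None or abs(g[0])>5 or abs(g[1])>3 or abs(g[2])>10: print("SLIPPED?");return False
'''+s[b:]
s+='''def held(Rs):
    "tilt (deg), face offset along thickness (mm), lower end offset (mm) of held cassette against the expected pose"
    f=wrist(ctrl);o=np.array(ctrl.current_eef_pos())-Rs@[XT,0,HT-.010]
    P=(cloud(f)[0]-o)@Rs*1000
    P=P[(abs(P[:,1])<27)&(P[:,0]<12)&(P[:,0]>-75)&(abs(P[:,2])<22)]
    if len(P)<500: return None
    k=np.ones(len(P),bool)
    for _ in range(6):
        c=np.polyfit(P[k,0],P[k,2],1);r=P[:,2]-np.polyval(c,P[:,0]);k=(r>-1)&(r<4)
    return round(np.degrees(np.arctan(c[0])),2),round(np.polyval(c,-25)-7,2),round(np.percentile(P[k,0],.5)+50,2),int(k.sum())
'''
open("job.py","w").write(s)
E
python3 - <<'E'
from job import *
print(held(standing(ry,1)),F().round(1))
E
```

```text
(np.float64(-10.31), np.float64(11.48), np.float64(2.49), 3630) [-0.2  0.4 -0.5]
```

```bash
python3 - <<'E'
from job import *
Rs=standing(ry,1)
f=wrist(ctrl);o=np.array(ctrl.current_eef_pos())-Rs@[XT,0,HT-.010]
C,u,v=cloud(f);P=(C-o)@Rs*1000
s=(u>200)&(u<350)&(v>95)&(v<330)
d=f["range_z"]
for vv in range(95,335,10):
    k=s&(v==vv)&(np.linalg.norm(P,axis=1)<120)
    if k.any():print(vv,k.sum(),np.percentile(P[k],[5,50,95],axis=0).round(1).tolist())
E
```

```text
105 101 [[-53.2, -17.3, 23.3], [-52.1, 4.6, 24.4], [-50.9, 25.8, 25.5]]
115 127 [[-48.5, -28.1, 21.5], [-46.9, -1.1, 23.1], [-45.7, 25.4, 24.4]]
125 128 [[-46.9, -28.4, 16.4], [-45.4, -1.4, 18.0], [-40.7, 25.6, 23.1]]
135 129 [[-41.9, -27.9, 14.9], [-40.3, -1.1, 16.7], [-35.7, 25.5, 22.0]]
145 129 [[-36.5, -27.8, 13.9], [-32.0, -0.6, 19.5], [-30.8, 25.6, 20.9]]
155 132 [[-28.4, -27.8, 16.7], [-27.7, -0.8, 17.6], [-25.7, 25.6, 20.1]]
165 133 [[-26.3, -27.8, 11.8], [-24.9, -0.6, 13.7], [-20.9, 26.0, 19.1]]
175 133 [[-21.4, -27.8, 10.5], [-19.9, -0.6, 12.7], [-16.3, 25.7, 18.0]]
185 135 [[-16.4, -27.5, 9.7], [-15.2, -0.6, 11.5], [-11.7, 25.9, 17.0]]
195 136 [[-11.6, -27.8, 8.6], [-10.3, -0.4, 10.8], [-7.0, 26.0, 16.2]]
205 138 [[-4.3, -27.3, 12.2], [-3.6, -0.3, 13.3], [-2.4, 26.3, 15.4]]
215 139 [[-2.3, -27.4, 6.7], [-1.1, -0.6, 8.7], [1.8, 26.0, 14.2]]
225 140 [[2.2, -27.3, 5.5], [3.4, -0.3, 7.8], [6.0, 26.2, 13.0]]
235 140 [[6.9, -26.9, 4.9], [7.9, 0.1, 7.0], [10.5, 26.4, 12.6]]
245 142 [[11.2, -27.3, 3.8], [12.2, -0.3, 6.1], [14.6, 25.9, 11.6]]
255 143 [[15.6, -27.0, 2.9], [16.5, -0.1, 5.3], [18.7, 26.3, 10.6]]
265 149 [[21.5, -28.0, 6.5], [22.2, -0.1, 8.3], [23.2, 27.2, 11.0]]
275 148 [[24.1, -27.7, 1.3], [24.8, -0.3, 3.4], [27.0, 26.9, 9.6]]
285 148 [[28.1, -27.6, -0.1], [28.9, 0.1, 2.6], [30.8, 26.7, 8.7]]
295 148 [[32.3, -27.0, -0.4], [32.9, 0.1, 1.6], [34.6, 26.4, 7.7]]
305 148 [[37.6, -27.0, 3.5], [38.0, 0.1, 5.3], [38.5, 26.4, 7.1]]
315 148 [[41.4, -27.0, 2.9], [41.8, 0.1, 4.5], [42.2, 26.2, 6.2]]
325 109 [[44.4, -19.8, -1.6], [44.7, 0.3, -0.3], [44.9, 19.8, 0.9]]
```

The depth profile shows the held cassette really has pivoted about 11° around the grip. I'll measure its full pose in the hand and compensate for it in the place pose.

```bash
python3 - <<'E'
s=open("job.py").read()
a=s.index("def place(");b=s.index("def release(");c=s.index("def held(")
s=s[:a]+'''def place(slot,T):
    "T: (rotation, position) of the tool in the frame of the held cassette"
    Rs=standing(ry,1);R=Rs@T[0];p=rack+ry*slot/1000+Z*.051+Rs@T[1]
    print("tilt of tool",round(np.degrees(np.arccos(-R[2,2])),1))
    ctrl.move_ptp(p+.16*Z,q(R));ctrl.hold(.2)
    T2=held(T);w=ctrl.current_grip_width();print("width",round(w,4))
    if w<.05 or T2 is None: print("LOST");return False
    e=np.degrees(Rn.from_matrix(T2[0]@T[0].T).magnitude());d=(T2[1]-T[1])*1000;print("recheck deg",e.round(2),"mm",d.round(1))
    if e>2 or abs(d[2])>1.5:
        T=T2;R=Rs@T[0];p=rack+ry*slot/1000+Z*.051+Rs@T[1];ctrl.line_to(p+.16*Z,q(R))
    f0=F();ctrl.line_to(p+.06*Z,vel=.12)
    for d in(.05,.04,.03,.02,.01,.004,0):
        ctrl.line_to(p+d*Z,vel=.05);df=F()-f0
        if abs(df).max()>5: print("contact at",d,df.round(1))
        if abs(df).max()>25: return False
    print("insert dF",(F()-f0).round(1))
    release(R);return True
'''+s[b:c]+'''T0=(TT,np.array([XT,0,HT-.010]))
def held(T):
    "tool in the frame of the held cassette, measured by a plane fit to its face, starting from the guess T"
    Rt=Rn.from_quat(ctrl.current_orientation()).as_matrix();pt=np.array(ctrl.current_eef_pos());f=wrist(ctrl)
    tp=(cloud(f)[0]-pt)@Rt                      # points in the tool frame
    P=(tp@T[0].T+T[1])*1000;P=P[(abs(P[:,1])<26)&(P[:,0]<42)&(P[:,0]>-65)&(P[:,2]<40)&(P[:,2]>-15)]
    if len(P)<2000: return None
    A=np.c_[P[:,:2],np.ones(len(P))];k=np.ones(len(P),bool)
    for _ in range(15):
        c=np.linalg.lstsq(A[k],P[k,2],rcond=None)[0];r=P[:,2]-A@c;k=(r>-1.5)&(r<4)
    k=abs(r)<1.5;z=np.array([-c[0],-c[1],1]);z/=np.linalg.norm(z)
    x=np.array([1,0,c[0]]);x-=z*(x@z);x/=np.linalg.norm(x);M=np.c_[x,np.cross(z,x),z]
    Q=P[k]@M;low=np.percentile(Q[:,0],1)
    cm=M@np.array([low+50,0,np.median(Q[:,2])-7])/1000
    cm=M@(np.array([1,0,1])*(M.T@cm))
    print("held: pitch",np.degrees(np.arctan(c[0])).round(2),"twist",np.degrees(np.arctan(c[1])).round(2),"centre mm",(cm*1000).round(1),k.sum())
    return M.T@T[0],M.T@(T[1]-cm)
'''
s=s.replace("    return fg(wrist(ctrl))","    return held(T0)")
open("job.py","w").write(s)
E
python3 - <<'E'
from job import *
T=held(T0);Rs=standing(ry,1)
for sl in(-80,-48,-16,16,48):
    R=q(Rs@T[0]);p=rack+ry*sl/1000+Z*.051+Rs@T[1];print(sl,[ctrl.solve_ik(p+d*Z,R) is not None for d in(0,.16)],p)
E
```

```text
held: pitch -11.79 twist 3.18 centre mm [-5.4 -0.3  6.9] 12438
-80 [True, True] [ 0.64503219 -0.28392411  0.1372965 ]
-48 [True, True] [ 0.64184285 -0.25208344  0.1372965 ]
-16 [True, True] [ 0.6386535  -0.22024277  0.1372965 ]
16 [True, True] [ 0.63546415 -0.18840211  0.1372965 ]
48 [True, True] [ 0.63227481 -0.15656144  0.1372965 ]
```

```bash
python3 - <<'E'
from job import *
T=held(T0)
print(place(-80,T),ctrl.current_clock())
f=wrist(ctrl);cv2.imwrite("pics/after1.png",f["color"][:,:,::-1])
E
```

```text
held: pitch -11.78 twist 3.14 centre mm [-5.4 -0.3  6.9] 12519
tilt of tool 56.8
held: pitch -0.23 twist -0.07 centre mm [-0.2  0.   0.1] 10921
width 0.0577
recheck deg 0.24 mm [0.2 0.  0. ]
insert dF [-0.7  0.5  1.6]
True 15.6
```

View pics/after1.png

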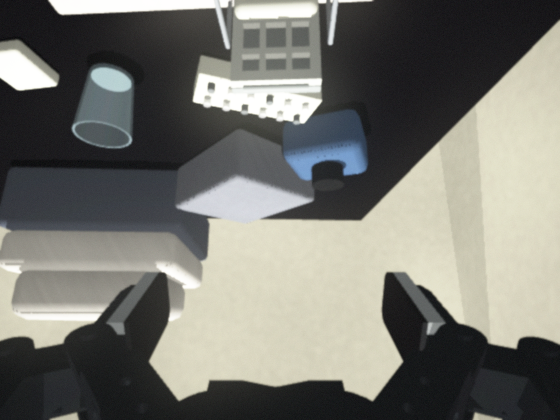

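The cassette stands in the end slot at about (275,40). On to the next ones, each re-located in the top view first.

```bash
python3 - <<'E'
from job import *
C=find();print([np.round(c,3).tolist() for c in C])
c=min(C,key=lambda c:np.hypot(c[0]-.45,c[1]-.05))
T=pick(*c[:3])
print(place(-48,T),ctrl.current_clock())
C=find();print([np.round(c,3).tolist() for c in C])
E
```

```text
[[0.444, 0.338, 85.42, 106.849, 64.788]]
pick [0.442 0.313 0.009] end [-0.08 -1.  ] travel 1.63
dF [1.5 0.3 0.4]
width 0.0584 grip 64.3 dF [ 1.3 -1.3  3. ]
held: pitch 0.31 twist -0.11 centre mm [-2.3 -0.  -1.5] 10295
tilt of tool 44.7
held: pitch -0.52 twist -0.01 centre mm [-0.6  0.   0.5] 9794
width 0.0579
recheck deg 0.52 mm [ 0.6 -0.  -0.2]
insert dF [ 0.7 -0.3  0.7]
True 28.7083
[]
```

```bash
cat >> job.py <<'E'
def park(): ctrl.move_j([1.141,0.087,1.371,0,1.684,-0.103])
E
python3 - <<'E'
from job import *
park();C=find();print([np.round(c,3).tolist() for c in C])
c=max(C,key=lambda c:c[0])
T=pick(*c[:3])
ok=place(-16,T);print(ok,ctrl.current_clock())
park();C=find();print([np.round(c,3).tolist() for c in C])
f=ctrl.grab_frame("top");cv2.imwrite("pics/top3.png",f["color"][:,:,::-1])
E
```

```text
[[0.553, 0.185, -71.563, 106.513, 65.404]]
pick [0.561 0.161 0.009] end [ 0.32 -0.95] travel 1.45
dF [-0.5  1.4  0.3]
width 0.0581 grip 64.3 dF [ 1.5 -0.8  4.4]
held: pitch 0.2 twist -0.1 centre mm [-1.3 -0.  -1.5] 10056
tilt of tool 44.8
held: pitch -0.43 twist -0.06 centre mm [-0.5  0.   0.5] 9837
width 0.058
recheck deg 0.44 mm [ 0.5 -0.  -0.3]
insert dF [-0.8  0.  -0.6]
True 44.0083
[]
```

View pics/top3.png

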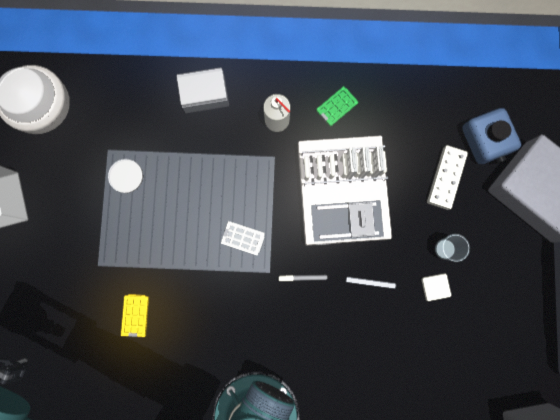

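Three cassettes now stand in the right-hand slots. One is left on the mat at (243,238), unmoved; the threshold in find() missed it.

```bash
python3 - <<'E'
from job import *
T=pick(.450,.050,73.7)
ok=place(16,T);print(ok,ctrl.current_clock())
ctrl.move_ptp([.6,-.16,.3],q(np.c_[-rx,ry,-Z]))
f=wrist(ctrl);cv2.imwrite("pics/rack.png",f["color"][:,:,::-1])
P,u,v=cloud(f);D=(P-rack)@np.c_[rx,ry,Z]*1000
for s in(-80,-48,-16,16):
    k=(abs(D[:,1]-s)<16)&(abs(D[:,0])<45)&(D[:,2]>90)&(D[:,2]<120);print(s,k.sum(),np.percentile(D[k],[3,50,97],axis=0).round(1).tolist() if k.any() else "")
E
```

```text
pick [0.443 0.026 0.009] end [-0.28 -0.96] travel 1.52
dF [-0.4  1.4  0.2]
width 0.0582 grip 64.3 dF [-0.7 -1.4  4.2]
held: pitch 0.1 twist -0.11 centre mm [-0.4 -0.  -1.4] 9958
tilt of tool 44.9
held: pitch -0.28 twist 0.01 centre mm [-0.5 -0.   0.4] 9919
width 0.0579
recheck deg 0.28 mm [ 0.5  0.  -0.3]
insert dF [-0.2  1.   1.3]
True 59.3
-80 1430 [[-29.9, -85.9, 92.5], [-2.7, -77.2, 99.8], [27.6, -72.1, 103.5]]
-48 1348 [[-29.0, -52.1, 92.5], [-2.0, -43.8, 99.9], [28.8, -38.4, 103.6]]
-16 1286 [[-28.5, -20.0, 93.4], [-1.3, -12.4, 100.0], [29.4, -6.4, 103.7]]
16 1206 [[-29.0, 11.6, 94.5], [-2.0, 18.9, 100.1], [28.6, 25.2, 103.7]]
```

View pics/rack.png

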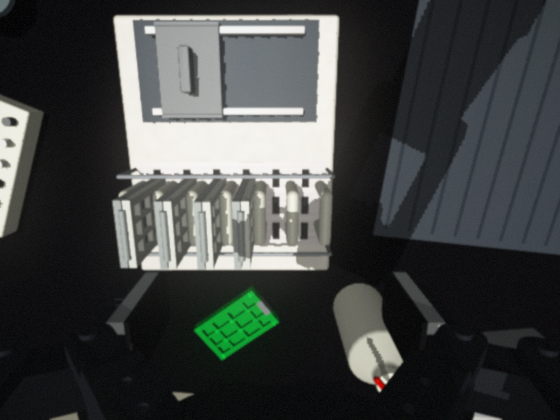

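All four stand upright with their tops about 100 mm above the rack floor, and each is in its own slot. Now the cover and button; the ridge measured at dryer (-82,-35) agrees with the spec.

```bash
python3 - <<'E'
from job import *
R=q(np.c_[-rx,ry,-Z]);g=dry-.082*rx-.0348*ry
ctrl.move_ptp(g+.16*Z,R);ctrl.line_to(g+.076*Z,vel=.08);f0=F();ctrl.close()
print("w",ctrl.current_grip_width(),(F()-f0).round(1))
ctrl.line_to(g+.071*ry+.076*Z,vel=.05);print("open dF",(F()-f0).round(1))
ctrl.let_go();ctrl.line_to(g+.071*ry+.16*Z,vel=.15)
ctrl.close();ctrl.move_ptp(g+.13*Z,R)
f=wrist(ctrl);cv2.imwrite("pics/open.png",f["color"][:,:,::-1])
P,u,v=cloud(f);D=(P-g)@np.c_[rx,ry,Z]*1000
k=(abs(D[:,0])<18)&(D[:,2]>84)&(D[:,2]<95)&(D[:,1]>40)&(D[:,1]<95);print("ridge y",np.percentile(D[k,1],[3,50,97]).round(1),ctrl.current_clock())
E
```

```text
w 0.008500371592774565 [-0.2  0.6  1. ]
open dF [-0.4 -6.1  2.2]
ridge y [64.2 67.9 73.5] 67.9333
```

View pics/open.png

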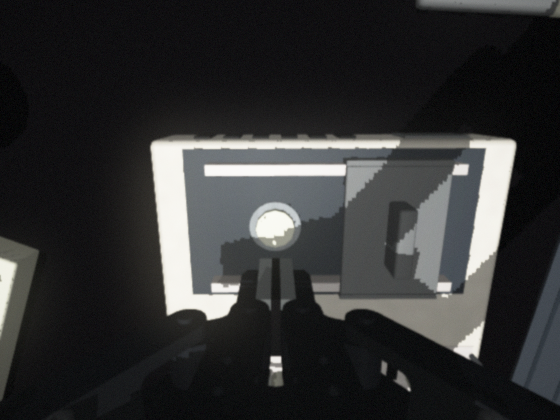

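The cover is open, with its ridge 69 mm along, and the button shows at (275,225), clear of it. Press, then close the cover.

```bash
python3 - <<'E'
from job import *
g=dry-.082*rx-.0348*ry
f=wrist(ctrl);b=ray(f,[[275,225]],.063)[0];print("button err mm",((b-g)@np.c_[rx,ry]*1000).round(1))
ctrl.line_to(g+.068*Z,vel=.08);f0=F();log=[]
for z in np.arange(.065,.0545,-.0008):
    ctrl.line_to(g+z*Z,vel=.02);d=F()[2]-f0[2];log.append((round(z,4),round(d,1)))
    if d>9: break
ctrl.hold(.3);print(log,(F()-f0).round(1))
ctrl.line_to(g+.16*Z,vel=.1)
h=g+.0695*ry
ctrl.let_go();ctrl.line_to(h+.16*Z,vel=.15);ctrl.line_to(h+.076*Z,vel=.08);f0=F();ctrl.close()
print("w",ctrl.current_grip_width(),(F()-f0).round(1))
ctrl.line_to(g-.001*ry+.076*Z,vel=.05);print("shut dF",(F()-f0).round(1))
ctrl.let_go();ctrl.line_to(g+.2*Z,vel=.15)
ctrl.move_ptp([.6,-.16,.3],q(np.c_[-rx,ry,-Z]))
f=wrist(ctrl);cv2.imwrite("pics/end.png",f["color"][:,:,::-1])
P,u,v=cloud(f);D=(P-g)@np.c_[rx,ry,Z]*1000
k=(abs(D[:,0])<18)&(D[:,2]>84)&(D[:,2]<95)&(abs(D[:,1])<30);print("ridge y",np.percentile(D[k,1],[3,50,97]).round(1),ctrl.current_clock())
E
```

```text
button err mm [-1.9 -0. ]
[(np.float64(0.065), np.float64(0.9)), (np.float64(0.0642), np.float64(-0.0)), (np.float64(0.0634), np.float64(0.3)), (np.float64(0.0626), np.float64(1.1)), (np.float64(0.0618), np.float64(1.3)), (np.float64(0.061), np.float64(1.8)), (np.float64(0.0602), np.float64(3.2)), (np.float64(0.0594), np.float64(3.4)), (np.float64(0.0586), np.float64(3.7)), (np.float64(0.0578), np.float64(4.1)), (np.float64(0.057), np.float64(8.1)), (np.float64(0.0562), np.float64(11.3))] [-2.6  1.3 11.2]
w 0.008369176748521433 [ 0.1 -0.5  1.3]
shut dF [-2.1  4.7  7.3]
ridge y [-4.8  0.6  4.7] 80.7417
```

View pics/end.png

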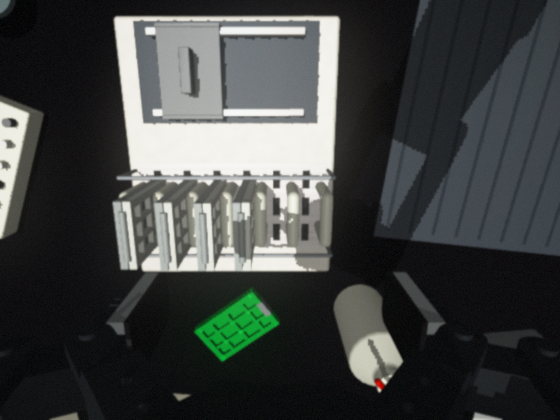

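The cover is shut: its ridge is back at (184,69), and it was driven to its stop at 4.7 N. The button bottomed at 11 N, all four cassettes stand, and nothing else has moved.

```bash
python3 -c "
from bench import ctrl
print(ctrl.sign_off())"
```

```text
the job is handed in; nothing more can be done
None
```

The job is handed in: all four cassettes found on the mat stand in rack slots, the start button was pressed fully down and released, and the cover is slid back shut; the verdict itself wasn't shown to me.

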